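# Set a sprung probe rod to the length marker

### The job

Stand the grey length marker upright and centred on the narrow top of the setting post, with its red line square across the direction of the probe rod, and let go of it. Then pull the black knob of the sprung rod straight out of the gauge port until the yellow pointer on the rod is level with the marker's red line, and finish while still gripping the knob and holding the rod steady at that length (it springs back if released). Leave the other things on the shelf where they are.

Things in the scene. Friction and masses are not known exactly. Their poses are not given: they have to be found in the camera images.
- port: Fixed gauge port: blue box 80 x 90 x 130 mm (x, y, z), dial on top to 146 mm, foot 130 x 120 x 8 mm. Origin: centre of the underside. A brass bayonet socket (44 mm across, 40 to 65 mm in front of the origin) and chrome tube (22 mm across, to 125 mm in front) stick out level along its own -x, axis 85 mm above the shelf; the rod slides in the tube.
- rod (a joint): Extension of the telescoping rod in m: 0 = fully in (start), grows as the knob is pulled along the port's own -x; stop at 0.12. The spring pulls it back in with 2.8 N at 0 and 70 N/m more as it extends (9.5 N at 0.095); it returns when released. It only slides, and neither turns nor tilts.
- knob: Black grip on the rod's outer end, lying along the rod: 24 mm across, 34 mm long, then a chrome end flange 34 mm across, 5 mm thick. Origin: centre of the black part, 85 mm above the shelf, 165 mm plus the extension in front of the port's origin (its -x). Own x points back to the port, z up. Clear all round; grip it from above, fingers closing across the rod.
- pointer_tip (a point): Red end of the yellow pointer vane, a plate 3 mm thick (along the rod), 8 mm high, standing out level and square from the rod towards the post, 28 mm inward of the knob's centre. This point is 48 mm to the side (port's own +y) of the rod's axis, 85 mm high. Axes parallel to the port's. Moves with the rod.
- post_top (a point): Centre of the flat top of the setting post, 50 mm above the shelf: aluminium column, top 20 mm (own x, along the rod) by 44 mm (own y), on a dark foot 64 x 64 x 6 mm, fixed 80 mm to the side of the rod's axis (port's +y). Axes parallel to the port's within 0.05 rad, z up. Lies level with the pointer at an extension between 0.055 and 0.095 m.
- marker: Loose grey length marker, about 70 g, standing: base 30 x 44 x 16 mm (x, y, z), upright blade in its middle 10 mm thick (x), 36 mm wide (y), from 16 to 50 mm height. Red line along own y over the blade's top and down its ends, at own x = 0. Origin: centre of the underside. Same after a half turn. Grip the blade from above, closing along x. On the post its own x goes along the rod.
- elbow: Bystander: cast aluminium pipe elbow, 44 mm high, two flanged arms 54 mm long (own +x and +y). Origin: underside at the corner.
- holder: Bystander: grey ABS tap plug holder 60 x 110 x 26 mm with small plugs to 38 mm height. Origin: centre of the underside.
- ferrule: Bystander: copper ferrule, ring 26 mm across, 22 mm high. Origin: centre of the underside.
- ferrule2: Bystander: second copper ferrule, the same size.
- spare_plug: Bystander: spare chrome probe plug standing on end, 30 mm across at its foot, 52 mm high. Origin: centre of the underside.
- spanner: Bystander: steel spanner lying flat along its own x. Origin on its underside.

How it is judged (in metres and radians):
On the way, in this order (a step that is already met when the one before it is completed fails the run):
1. the marker stands on the post's top, centred, square and let go (horizontal distance between marker and post_top below 0.008 m and z of marker in the frame of post_top between -0.003 and 0.004 m and angle between marker's own z axis and vertical below 0.08 rad and angle between the x axis of marker and the x axis of port, either way round below 0.15 rad and contact force between the fingers and marker below 0.2 N and linear speed of marker below 0.02 m/s), for 0.3 s.
2. the rod is held by the knob, its pointer level with the marker's line (x of marker in the frame of pointer_tip between -0.005 and 0.005 m and velocity of joint rod between -0.01 and 0.01 m/s and contact force between the fingers and knob above 3 N and contact force between knob and marker below 0.2 N), for 0.5 s.
At the end, for the whole second after the job is handed in: Marker upright, let go, within 8 mm of the post top's centre, line square to the rod within 0.15 rad; rod held still by fingers gripping the knob (over 3 N), pointer level with the marker's centre within 5 mm along the rod, knob clear of the marker (all of step 1 and all of step 2); the arm keeps its last pose, push and grip.
It fails at once if another thing on the shelf is moved (over 15 mm) (distance of any of elbow, holder, ferrule, ferrule2, spare_plug, spanner from where it was at the start of the episode above 0.015 m).
It also fails if it takes over 54 s, if anything falls off the work surface, if the arm or the gripper's body presses on something with over 40 N, if the wrist force passes 120 N, or if a joint passes its speed limit or range.

### The arm

A 6-joint arm with a two-finger parallel gripper is mounted at the origin on the work surface. World frame = base frame: x ahead of the robot, y to its left, z up, the work surface at z = 0. Lengths are in mm, angles in rad, forces in N, time in s.
With the tool pointing down it reaches from about 350 to 975 mm from the base axis. Payload 7.1 kg.
Tool frame: the origin (TCP) lies midway between the tips of the shut fingers; the grasp point (between the pads) lies 19 mm behind it (ctrl.grip_depth is the distance from the TCP to the grasp point, in mm); z points along the fingers, y is the line along which they close (so a half turn about z gives the same grasp; the last joint's range is limited). The gripper opens to 88 mm and grips with 3 to 60 N. Pads are 20 mm wide; open, the fingers measure 115 mm over their backs; the gripper's body (75 mm by 178 mm) begins 61 mm behind the grasp point.
Start: joints at [1.082, 0.423, 1.63, -0, 1.089, -0.019], TCP at [282.91, 557.285, 222.675] pointing down, gripper open.
Joint ranges: [-3, 3], [-0.9, 2.11], [0.09, 2.58], [-1.31, 4.45], [0.11, 2.69], [-2.54, 2.54]. Speed limits (rad/s): [2.39, 2.39, 3.01, 3.14, 3.14, 3.14].

### API

Orientations are given as a rotation vector (axis times angle).
In Python, from workcell import ctrl, cams gives the robot as it stands.
- The arm moves only by the tool move_arm, never from a script. Its argument "steps" is a list of rows, each a list of 3 entries, a list of its own where there are three numbers: the shift along the tool's x, y, z in units of 25 mm (1.0 is 25 mm), then the turn about the tool's z in units of 5 degrees (1.0 is 5 degrees), then the closure, from 0 (fully open) to 1 (shut). A call has 1 to 20 rows; each row shifts and turns the commanded pose from where the row before left it, along the tool's axes as they then stand; what a row does not reach is not made up. A row lasts 1/12 s, in which the tool goes at most 41.7 mm and 7.16 degrees, less where a joint would pass 70% of its speed; a pose out of reach is approached as far as the arm can. A call is refused whole if a number of a shift passes 1 or a number of a turn 1, either way. A call with a gripper value outside its range is refused whole. The fingers move at their own pace and stop on an object; the grip force is fixed at half the most. Time passes only in rows, so rows that do not move let the fingers close. It gives the time, the measured TCP pose, the force, the opening and the grip force at its end, in the units of the state.
- ctrl.get_obs(): the state, without advancing time (a new reading comes with each control period).
- cams.get_image(name): name is "scene" or "top" or "wrist"; returns a dict with "image" (480x640x3 uint8, red, green, blue), "camera_matrix" (3x3 intrinsics, pixels), "k1" (the pictures are not rectified: a ray, as slopes to the right and down, at radius r is drawn at 1 + k1 r^2 times it, then the intrinsics apply), "xyz" and "rotation" of the camera in the world; the wrist camera has in their place "mount" (4x4, takes a point from camera to tool coordinates, whose origin is the TCP and whose axes are the flange's). Camera axes: x right, y down, z forward; pixel columns grow to the right and rows downward; lengths in mm; the calibration is good to about 2 mm. A picture is of the moment at which its call begins: read the wrist's pose just before it. There is no depth.
- ctrl.close_job(): hands the job in; it is judged then, once.
Trained networks look in the newest picture that a camera, given by its name, has taken for a name from the list of things; names that differ only in an ending like _2 or _b are one class to them, and where a whole thing is asked for, a point or a joint stands for the part that bears it (a point fixed in the world has none). Each returns a list of dicts, best first, with "p" (0 to 1); they miss things now and then, are a little off and sometimes report something else, mostly with a low value. They report only what shows in the picture. A call takes as long as a camera call.
- cams.boxes_of(camera, thing): "rect" ([centre column, centre row, width, height] in pixels, round what is visible of it).
- cams.cut_out(camera, thing): "pixels" (480x640 bool, what is visible of it) and "rect" ([centre column, centre row, width, height] in pixels, round what is visible of it).
The state is a dict: "t": time; "qpos": joint angles; "qvel": joint speeds; "joint_torque": joint torques, N m; "ee_pos": TCP position; "orientation": TCP orientation; "ft_force": force on the tool from outside, world axes, zero at the start; "moment": the same for the moment, N m; "width": finger opening in mm; "grasp_force": force on a finger pad.
Only numpy, scipy, OpenCV 4.12 (cv2) and the standard library are available. Lean on these libraries where they do the work, as an engineer would, in place of code of your own. Each camera call takes 0.05 s, during which the arm holds its last target. There are 200 camera calls.

## Working session

There is one attempt and no reset: what is moved stays moved. The work goes in short steps, Python scripts to look and compute and a tool call to move; the robot and the scene stay as the last step left them, time stands still between calls to the robot, and variables do not carry over. Pictures are saved under pics/ and viewed, at most 10 in all, crops included, and the job is handed in when it is done.

Besides the shell and the picture viewer there is one more tool, called after "Call:" as name([rows], argument=value, ...), one row to a line, values as JSON. move_arm: Moves the arm, as the interface text tells. Its arguments: {"type":"object","properties":{"steps":{"type":"array"}},"required":["steps"]}

```bash
mkdir -p pics; ls; cat > h.py <<'E'
import numpy as np, cv2
from scipy.spatial.transform import Rotation as R
from workcell import ctrl, cams
def cam(name):
    o=ctrl.get_obs(); d=cams.get_image(name)
    if 'mount' in d:
        T=np.eye(4); T[:3,:3]=R.from_rotvec(o['orientation']).as_matrix(); T[:3,3]=o['ee_pos']
        W=T@np.array(d['mount']); d['xyz']=W[:3,3]; d['rotation']=W[:3,:3]
    else:
        r=np.array(d['rotation'],float); d['rotation']=r if r.shape==(3,3) else R.from_rotvec(r).as_matrix()
    d['xyz']=np.array(d['xyz'],float)
    return d
def pix2plane(d,uv,z):
    K=np.array(d['camera_matrix'],float); k=d['k1']
    uv=np.atleast_2d(np.array(uv,float))
    p=cv2.undistortPoints(uv[:,None],K,np.array([k,0,0,0,0.]))[:,0]
    r=np.c_[p,np.ones(len(p))]@d['rotation'].T
    return d['xyz']+r*((z-d['xyz'][2])/r[:,2])[:,None]
def proj(d,P):
    P=np.atleast_2d(np.array(P,float)); rt=d['rotation'].T
    return cv2.projectPoints(P,cv2.Rodrigues(rt)[0],-rt@d['xyz'],np.array(d['camera_matrix'],float),np.array([d['k1'],0,0,0,0.]))[0][:,0]
E
python3 - <<'E'
from h import *
for n in ['scene','top']:
    d=cam(n); cv2.imwrite(f'pics/{n}0.png',d['image'][:,:,::-1]); print(n,d['xyz'],d['k1'],d['camera_matrix'])
    for t in ['port','knob','pointer_tip','marker','post_top']:
        try: print(t,[(round(b['p'],2),np.round(b['rect'])) for b in cams.boxes_of(n,t)][:3])
        except Exception as e: print(t,e)
print(ctrl.get_obs())
E
```

```text
pics
scene [1277.30494263 -838.40691184  895.45403328] 0.051898253362847833 [[583.95681022   0.         328.83659944]
 [  0.         583.95681022 227.79124993]
 [  0.           0.           1.        ]]
port [(0.66, array([415., 183.,  75.,  73.])), (0.43, array([390., 203.,  22.,  26.]))]
knob [(0.83, array([389., 204.,  19.,  23.])), (0.7, array([356., 331.,  40.,  54.]))]
pointer_tip [(0.74, array([389., 204.,  22.,  24.]))]
marker [(0.86, array([265., 273.,  19.,  25.]))]
post_top [(0.93, array([352., 227.,  31.,  27.])), (0.75, array([389., 204.,  26.,  26.]))]
top [ 419.88876606 -109.55201083 1010.65477033] 0.030472627955389877 [[466.63364141   0.         309.30642303]
 [  0.         466.63364141 235.36967299]
 [  0.           0.           1.        ]]
port [(0.64, array([170., 225., 131.,  66.]))]
knob [(0.68, array([479., 257.,  86.,  36.])), (0.62, array([218., 205.,  31.,  14.]))]
pointer_tip [(0.76, array([219., 212.,  32.,  35.]))]
marker [(0.6, array([371., 264.,  26.,  17.]))]
post_top [(0.82, array([253., 247.,  34.,  33.]))]
{'t': 0.6, 'qpos': array([ 1.08201856e+00,  4.23078697e-01,  1.62992865e+00, -1.15387295e-05,
        1.08860572e+00, -1.90388984e-02]), 'qvel': array([-0.00051789, -0.00049208,  0.00018968,  0.00118478, -0.00027596,
        0.00162458]), 'joint_torque': array([ 7.29709664e-04, -5.44290161e+01, -2.73933238e+01,  6.44238456e-02,
        1.69616245e-02, -1.98660280e-05]), 'ee_pos': array([282.89428984, 557.27378787, 222.67709476]), 'orientation': array([ 7.31089607e-01,  3.05533671e+00, -3.50718012e-05]), 'ft_force': array([-0.33362113,  0.06223512,  0.72781941]), 'moment': array([-0.03389588,  0.00396915,  0.03357094]), 'grasp_force': 0.0, 'width': 87.78183329725822}
```

View pics/scene0.png

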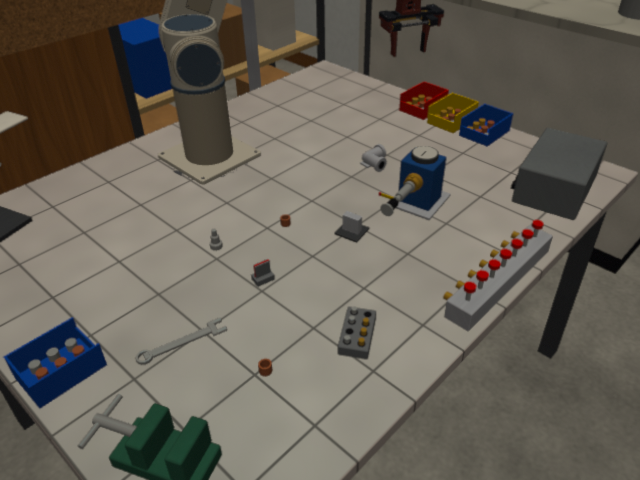

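View pics/top0.png

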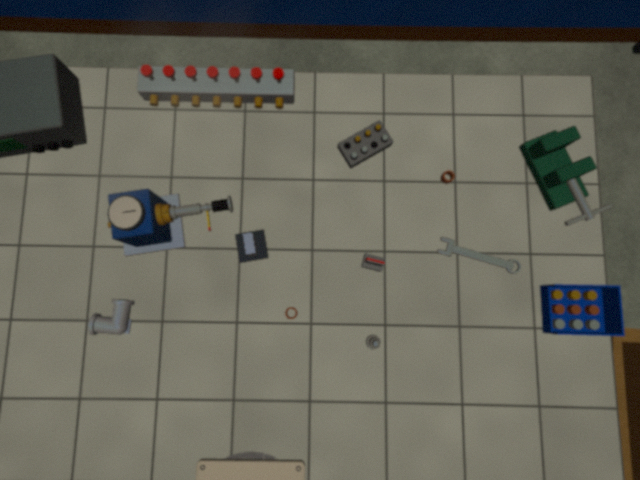

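The pictures show the port at top (150,215), its knob at (221,204) and the pointer tip at (210,230). The post top is at (249,243) and the marker at (374,261), with nothing close around it. The rod points to world -y.

```bash
python3 - <<'E'
from h import *
d=cam('top'); 
kn=pix2plane(d,[[232,202.5],[126,211],[210,230]],85); print('flange,_,tip',kn)
print('dial',pix2plane(d,[126,211],146),'post',pix2plane(d,[249.5,243],50),'marker',pix2plane(d,[[374,262],[364,260],[384,263]],50))
im=d['image']
c=np.vstack([np.hstack([cv2.resize(im[y-40:y+40,x-50:x+50],(400,300),interpolation=2) for x,y in p]) for p in [[(374,262),(249,243)],[(210,212),(150,215)]]])
e=cam('scene'); im=e['image']
cv2.imwrite('pics/c1.png',c[:,:,::-1])
for n in ['top','scene']:
  cc=e if n=='scene' else d
  for t in ['knob','marker','pointer_tip']:
    for s in cams.cut_out(n,t)[:2]:
        v,u=np.nonzero(s['pixels']); r=cv2.minAreaRect(np.c_[u,v].astype(np.float32)); print(n,t,round(s['p'],2),len(u),u.mean(),v.mean(),r)
E
```

```text
flange,_,tip [[621.85353472  46.31284005  85.        ]
 [600.31379688 257.65886237  85.        ]
 [564.74974262  87.96650943  85.        ]]
dial [[588.42391392 233.45992343 146.        ]] post [[544.41561772  12.45753159  50.        ]] marker [[ 509.46614905 -245.73108399   50.        ]
 [ 513.23378403 -225.10732644   50.        ]
 [ 507.77224569 -266.33504417   50.        ]]
top knob 0.81 369 217.43360433604337 207.12466124661248 ((219.0870819091797, 210.83177185058594), (24.593114852905273, 31.917688369750977), 67.16634368896484)
top marker 0.64 317 372.14195583596216 262.0851735015773 ((372.1470947265625, 261.9117736816406), (22.070741653442383, 15.279744148254395), 14.03624439239502)
top marker 0.39 4848 153.34137788778878 219.52165841584159 ((170.67556762695312, 217.7354278564453), (64.33759307861328, 126.43567657470703), 82.64761352539062)
top pointer_tip 0.78 311 217.76527331189712 205.7299035369775 ((217.0233917236328, 206.86248779296875), (14.142135620117188, 31.320669174194336), 73.0724868774414)
scene knob 0.74 313 389.22364217252397 203.5367412140575 ((387.6891784667969, 204.3648681640625), (22.851459503173828, 21.86506462097168), 9.462322235107422)
scene knob 0.7 3217 418.55952751010255 183.86384830587505 ((418.03839111328125, 187.19229125976562), (60.184974670410156, 82.92768096923828), 33.6900634765625)
scene marker 0.92 455 261.7846153846154 272.6747252747253 ((260.9000244140625, 272.7000427246094), (23.400854110717773, 22.76839828491211), 71.56504821777344)
scene pointer_tip 0.66 251 389.17131474103587 204.19521912350598 ((387.70269775390625, 204.28378295898438), (20.878671646118164, 20.056676864624023), 9.462322235107422)
```

View pics/c1.png

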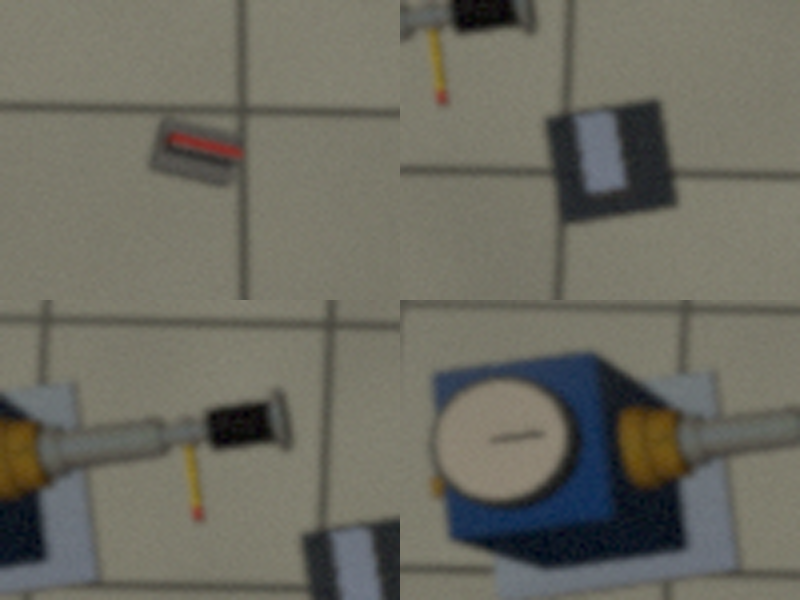

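Call:
move_arm([
  [[-0.9,-0.98,0],0,0],
  [[-0.9,-0.98,0],0,0],
  [[-0.9,-0.98,0],0,0],
  [[-0.9,-0.98,0],0,0],
  [[-0.9,-0.98,0],0,0],
  [[-0.9,-0.98,0],0,0],
  [[-0.9,-0.98,0],0,0],
  [[-0.9,-0.98,0],0,0],
  [[-0.9,-0.98,0],0,0],
  [[-0.9,-0.98,0],0,0],
  [[-0.9,-0.98,0],0,0],
  [[-0.9,-0.98,0],0,0],
  [[-0.9,-0.98,0],0,0],
  [[-0.9,-0.98,0],0,0],
  [[-0.9,-0.98,0],0,0],
  [[-0.9,-0.98,0],0,0],
  [[-0.9,-0.98,0],0,0],
  [[-0.9,-0.98,0],0,0],
  [[-0.9,-0.98,0],0,0],
  [[-0.9,-0.98,0],0,0],
])

```text
t: 2.67
ee_pos: [462.6, -85.1, 222.9]
orientation: [0.731, 3.055, 0.0]
ft_force: [-0.3, 0.3, 0.2]
width: 87.2
grasp_force: 0.0
```

Call:
move_arm([
  [[0,0,0],1,0],
  [[0,0,0],1,0],
  [[0,0,0],1,0],
  [[0,0,0],1,0],
  [[0,0,0],1,0],
  [[0,0,0],1,0],
  [[0,0,0],1,0],
  [[0,0,0],1,0],
  [[0,0,0],1,0],
  [[0,0,0],1,0],
  [[0,0,0],1,0],
  [[0,0,0],1,0],
  [[0,0,0],1,0],
  [[0,0,0],1,0],
  [[0,0,0],1,0],
  [[0,0,0],0.2,0],
  [[0,0,0],0,0],
])

```text
t: 4.08
ee_pos: [462.4, -83.3, 222.8]
orientation: [2.456, 1.959, 0.0]
ft_force: [-0.2, 0.1, -0.7]
width: 87.7
grasp_force: 0.0
```

Call:
move_arm([
  [[-0.74,0.41,0],0,0],
  [[-0.74,0.41,0],0,0],
  [[-0.74,0.41,0],0,0],
  [[-0.74,0.41,0],0,0],
  [[-0.74,0.41,0],0,0],
  [[-0.74,0.41,0],0,0],
  [[-0.74,0.41,0.4],0,0],
  [[-0.74,0.41,0.4],0,0],
  [[0,0,0.8],0,0],
  [[0,0,0.5],0,0],
  [[0,0,0],0,0],
  [[0,0,0],0,0],
])

```text
t: 5.08
ee_pos: [508.7, -245.8, 169.7]
orientation: [-2.455, -1.958, 0.001]
ft_force: [1.0, -0.6, 0.1]
width: 87.9
grasp_force: 0.0
```

```bash
python3 - <<'E'
from h import *
d=cam('wrist'); im=d['image']; print(d['xyz'],d['rotation'],ctrl.get_obs()['ee_pos'])
cv2.imwrite('pics/w1.png',im[:,:,::-1])
for s in cams.cut_out('wrist','marker')[:2]:
    v,u=np.nonzero(s['pixels']); print(s['p'],len(u),cv2.minAreaRect(np.c_[u,v].astype(np.float32)))
a=im.astype(int); m=(a[...,0]>110)&(a[...,0]>1.8*a[...,1])&(a[...,0]>1.8*a[...,2])
n,l,st,c=cv2.connectedComponentsWithStats(m.astype(np.uint8))
for i in range(1,n):
    if st[i,4]>60:
        v,u=np.nonzero(l==i); r=cv2.minAreaRect(np.c_[u,v].astype(np.float32)); print(st[i],r)
        print(np.round(pix2plane(d,cv2.boxPoints(r),50),1), pix2plane(d,r[0],50))
E
```

```text
[ 527.99215226 -167.03088517  331.89318001] [[ 0.97487769 -0.21251924 -0.0667013 ]
 [-0.22273682 -0.93192789 -0.28617953]
 [-0.00134215  0.29384688 -0.95585156]] [ 509.31051028 -245.91253174  170.5127777 ]
0.82 2027 ((322.0, 224.0), (64.0, 36.0), 90.0)
[321 211   5  46 185] ((323.0, 233.5), (45.0, 4.0), 90.0)
[[ 515.1 -230.4   50. ]
 [ 518.  -231.    50. ]
 [ 510.4 -265.1   50. ]
 [ 507.4 -264.5   50. ]] [[ 512.77620228 -247.45490495   50.        ]]
```

View pics/w1.png

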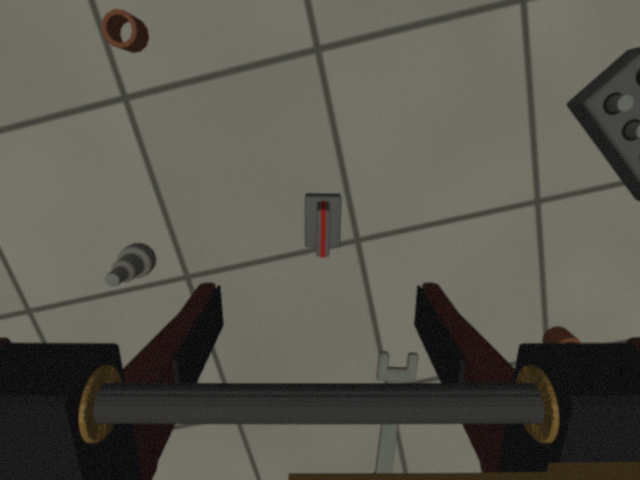

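The wrist picture shows the marker's red line upright at column 323, rows 211-256, already aligned with the tool's x and well between the fingers. I'll descend and grip.

Call:
move_arm([
  [[-0.03,0.12,0.9],0,0],
  [[0,0,0.9],0,0],
  [[0,0,0.9],0,0],
  [[0,0,0.9],0,0],
  [[0,0,0.9],0,0],
  [[0,0,0.8],0,0],
  [[0,0,0.38],0,0],
  [[0,0,0.28],0,0],
  [[0,0,0],0,0.3],
  [[0,0,0],0,0.6],
  [[0,0,0],0,1],
  [[0,0,0],0,1],
  [[0,0,0],0,1],
  [[0,0,0],0,1],
  [[0,0,0],0,1],
  [[0,0,0],0,1],
  [[0,0,0],0,1],
  [[0,0,0],0,1],
])

```text
t: 6.68
ee_pos: [511.9, -247.3, 21.2]
orientation: [-2.457, -1.957, 0.0]
ft_force: [0.7, 0.4, -0.0]
width: 24.8
grasp_force: 0.0
```

Call:
move_arm([
  [[0,0,0],0,1],
  [[0,0,0],0,1],
  [[0,0,0],0,1],
  [[0,0,0],0,1],
  [[0,0,0],0,1],
  [[0,0,0],0,1],
])

```text
t: 7.18
ee_pos: [511.9, -247.3, 21.1]
orientation: [-2.457, -1.957, 0.0]
ft_force: [-0.7, -0.1, -0.5]
width: 9.8
grasp_force: 30.0
```

Call:
move_arm([
  [[0,0,-0.5],0,1],
  [[0,0,-0.9],0,1],
  [[0,0,-0.9],0,1],
  [[0,0,-0.9],0,1],
  [[0,0,-0.9],0,1],
  [[0,0,-0.9],0,1],
  [[0.94,-0.07,-0.2],0,1],
  [[0.94,-0.07,0],0,1],
  [[0.94,-0.07,0],0,1],
  [[0.94,-0.07,0],0,1],
  [[0.94,-0.07,0],0,1],
  [[0.94,-0.07,0],0,1],
  [[0.94,-0.07,0],0,1],
  [[0.94,-0.07,0],0,1],
  [[0,0,0],0,1],
])

```text
t: 8.43
ee_pos: [540.6, -57.9, 152.1]
orientation: [-2.455, -1.96, -0.002]
ft_force: [0.2, 0.6, -0.3]
width: 9.8
grasp_force: 30.0
```

Call:
move_arm([
  [[0,0,0],0.9,1],
  [[0,0,0],0.9,1],
  [[0,0,0],0.9,1],
  [[0,0,0],0.9,1],
  [[0,0,0],0.9,1],
  [[0,0,0],0.9,1],
  [[0,0,0],0.9,1],
  [[0,0,0],0.9,1],
  [[0,0,0],0.9,1],
  [[0,0,0],0.9,1],
  [[0,0,0],0.9,1],
  [[0,0,0],0.9,1],
  [[0,0,0],0.9,1],
  [[0,0,0],0.9,1],
  [[0,0,0],0.8,1],
  [[0,0,0],0,1],
  [[0,0,0],0,1],
])

```text
t: 9.85
ee_pos: [540.3, -61.4, 151.7]
orientation: [3.129, 0.279, 0.001]
ft_force: [-0.0, -0.7, -0.7]
width: 9.8
grasp_force: 30.0
```

```bash
python3 - <<'E'
from h import *
d=cam('wrist'); im=d['image']; o=ctrl.get_obs(); print(d['xyz'],o['ee_pos'],o['orientation'],o['qpos'],o['width'])
cv2.imwrite('pics/w2.png',im[:,:,::-1])
for t in ['post_top','knob','pointer_tip']:
  for s in cams.cut_out('wrist',t)[:2]:
    v,u=np.nonzero(s['pixels']); print(t,s['p'],len(u),cv2.minAreaRect(np.c_[u,v].astype(np.float32)))
E
```

```text
[620.82024144 -47.10874454 313.92247116] [540.28175203 -61.33830351 151.5955407 ] [3.12899707e+00 2.79169305e-01 5.38409610e-04] [-1.34883779e-01  4.01501174e-01  1.86254072e+00 -1.12129833e-04
  8.77179575e-01  1.25801533e+00] 9.718117461245066
post_top 0.87 6472 ((223.6483612060547, 203.46759033203125), (84.79408264160156, 82.34713745117188), 87.1375961303711)
knob 0.76 6854 ((99.41716766357422, 105.86825561523438), (108.62348175048828, 125.46007537841797), 65.97349548339844)
pointer_tip 0.95 6683 ((99.13665771484375, 106.36683654785156), (108.33631896972656, 123.99161529541016), 66.29735565185547)
```

View pics/w2.png

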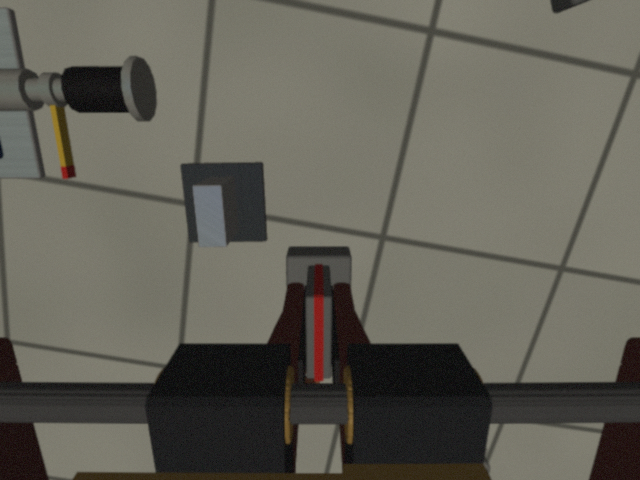

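Now the post top is at about (193-228, 185-246), the pointer tip at (68,172), and the held marker's red line is at column 318. I'll measure these precisely.

```bash
python3 - <<'E'
from h import *
d=cam('wrist'); im=d['image'].astype(int); o=ctrl.get_obs()
sub=im[160:260,175:275]; m=np.zeros(im.shape[:2],np.uint8); m[160:260,175:275]=(sub.sum(2)>360)
n,l,st,c=cv2.connectedComponentsWithStats(m)
for i in range(1,n): 
    if 800<st[i,4]<3500:
        v,u=np.nonzero(l==i); k=cv2.convexHull(np.c_[u,v].astype(np.int32)); q=cv2.approxPolyDP(k,6,True)[:,0]; print(st[i],q.tolist())
        P=pix2plane(d,q,50)[:,:2]; print('post',P.round(1).tolist(),P.mean(0), 'centroid',pix2plane(d,c[i],50))
print(im[200,185:240].sum(1))
r=(im[...,0]>70)&(im[...,0]>1.8*im[...,1])&(im[...,0]>1.8*im[...,2])
n,l,st,c=cv2.connectedComponentsWithStats(r[:240,:200].astype(np.uint8))
for i in range(1,n):
    if st[i,4]>20: print('tip',st[i],c[i],pix2plane(d,c[i],87))
A=R.from_rotvec(o['orientation']).as_matrix()
print('pred red line',proj(d,[o['ee_pos']+A@np.array([s*18,0,-29+dz]) for s,dz in [(1,34),(1,0),(0,0),(-1,0)]]).round(1).tolist())
print(im[262:390:3,318].tolist())
print('rod ends', pix2plane(d,[[10,90],[140,88.5]],85))
print('dirs',A[:2,:2])
E
```

```text
[159 144 138 146 144 145 123 150 190 293 341 350 348 354 351 353 347 348
 353 348 351 351 358 347 354 344 352 345 348 348 354 354 350 347 348 352
 339 282 190 153 137 140 135 130 133 135 142 141 139 134 142 143 130 143
 143]
tip [ 61 167   8  12  72] [ 64.56944444 172.375     ] [[566.78934282  91.58219419  87.        ]]
pred red line [[317.7, 266.1], [317.6, 298.8], [317.6, 341.4], [317.7, 381.1]]
[[83, 80, 76], [60, 22, 20], [62, 19, 19], [59, 15, 11], [63, 24, 26], [63, 23, 26], [57, 11, 14], [60, 11, 13], [59, 13, 11], [63, 16, 17], [58, 13, 13], [95, 25, 22], [128, 30, 28], [135, 32, 27], [133, 26, 24], [135, 29, 26], [134, 25, 21], [135, 31, 32], [135, 36, 27], [135, 31, 27], [134, 24, 24], [132, 28, 23], [133, 28, 24], [133, 34, 31], [137, 33, 29], [133, 29, 29], [133, 34, 27], [135, 30, 27], [132, 26, 25], [135, 31, 28], [134, 27, 27], [135, 34, 31], [131, 28, 23], [133, 29, 28], [133, 32, 29], [133, 30, 26], [135, 34, 30], [132, 30, 26], [133, 31, 26], [131, 31, 25], [90, 57, 38], [26, 28, 23], [31, 28, 28]]
rod ends [[606.86443452 122.42637038  85.        ]
 [619.76951338  51.5757988   85.        ]]
dirs [[ 0.98439075  0.17599673]
 [ 0.17599674 -0.98439075]]
```

```bash
python3 - <<'E'
from h import *
d=cam('wrist'); im=d['image'].astype(int); o=ctrl.get_obs()
m=np.zeros(im.shape[:2],np.uint8); m[170:239,187:245]=(im[170:239,187:245].sum(2)>270); m[239:255,187:245]=im[239:255,187:245].sum(2)>320
n,l,st,c=cv2.connectedComponentsWithStats(m)
i=1+st[1:,4].argmax(); v,u=np.nonzero(l==i); print(st[i],c[i])
q=cv2.boxPoints(cv2.minAreaRect(pix2plane(d,np.c_[u,v],50)[:,:2].astype(np.float32)));print(q,q.mean(0),np.linalg.norm(q[1]-q[0]),np.linalg.norm(q[2]-q[1]))
p=np.r_[pix2plane(d,c[i],50)[0,:2]]
A=R.from_rotvec(o['orientation']).as_matrix()[:2,:2]
print(p,'delta tool mm',A.T@(p-o['ee_pos'][:2]),A.T@(q.mean(0)-o['ee_pos'][:2]))
t=cam('top'); a=t['image'].astype(int); mm=np.zeros(a.shape[:2],np.uint8); mm[228:262,238:264]=a[228:262,238:264].sum(2)>300
n,l,st,c=cv2.connectedComponentsWithStats(mm); print([ (s[4],pix2plane(t,cc,50)[0].round(1)) for s,cc in zip(st[1:],c[1:])])
E
```

```text
[ 193  186   52   69 2183] [212.02840128 223.102153  ]
[[515.3821     24.436836 ]
 [521.75757   -11.640648 ]
 [569.41797    -3.2182865]
 [563.0425     32.8592   ]] [542.4       10.609276] 36.63648 48.398865
[540.32092881  13.32826699] delta tool mm [ 13.09192949 -73.17487876] [ 14.66087239 -70.13284496]
[(np.int32(44), array([555.9,  17.5,  50. ])), (np.int32(5), array([557. , -12.6,  50. ])), (np.int32(34), array([508.5,  23.8,  50. ])), (np.int32(1), array([509.5, -14.6,  50. ]))]
```

```bash
python3 - <<'E'
from h import *
d=cam('wrist'); im=d['image'].astype(float); o=ctrl.get_obs()
s=im.sum(2); b=im[...,2]-im[...,0]
m=np.zeros(s.shape,np.uint8); m[175:256,187:245]=((cv2.GaussianBlur(b,(3,3),0)>4)&(s>250))[175:256,187:245]
m=cv2.morphologyEx(m,cv2.MORPH_OPEN,np.ones((5,5)))
n,l,st,c=cv2.connectedComponentsWithStats(m); i=1+st[1:,4].argmax(); print(st[i],c[i])
v,u=np.nonzero(l==i)
q=cv2.boxPoints(cv2.minAreaRect(pix2plane(d,np.c_[u,v],50)[:,:2].astype(np.float32)))
p=pix2plane(d,c[i],50)[0,:2]; A=R.from_rotvec(o['orientation']).as_matrix()[:2,:2]
e=q-np.roll(q,1,0); print(np.linalg.norm(e,axis=1),np.degrees(np.arctan2(e[:,1],e[:,0])))
print(p,q.mean(0),'delta tool',A.T@(p-o['ee_pos'][:2]),A.T@(q.mean(0)-o['ee_pos'][:2]))
h=pix2plane(d,[[193,185],[222,184],[228,246],[198,247]],50)[:,:2]; print('hand',h.mean(0),h.round(1).tolist())
E
```

```text
[ 193  186   33   60 1632] [209.5814951  215.23958333]
[41.76619  19.172918 41.76619  19.172918] [-169.28862  -79.28873   10.71138  100.71127]
[545.60390696  15.57127988] [544.8858    15.602493] delta tool [ 18.6663503  -74.41758923] [ 17.96486771 -74.57433561]
hand [544.99235705  15.02220398] [[564.5, 28.6], [568.6, 9.4], [525.7, 0.7], [521.2, 21.4]]
```

Call:
move_arm([
  [[0.17,-0.74,0],0,1],
  [[0.17,-0.74,0],0,1],
  [[0.17,-0.75,0],0,1],
  [[0.19,-0.75,0],0,1],
  [[0,0,0],0,1],
  [[0,0,0.7],0,1],
  [[0,0,0.7],0,1],
  [[0,0,0.7],0,1],
  [[0,0,0.5],0,1],
  [[0,0,0.2],0,1],
  [[0,0,0],0,1],
  [[0,0,0],0,1],
])

```text
t: 11.25
ee_pos: [544.6, 15.2, 81.4]
orientation: [3.129, 0.276, -0.0]
ft_force: [0.4, 0.7, -0.1]
width: 9.8
grasp_force: 30.0
```

```bash
python3 - <<'E'
from h import *
o=ctrl.get_obs(); print(o['ee_pos'],o['ft_force'],o['orientation'])
d=cam('wrist'); w=d['image']; s=cam('scene')['image']
c=np.hstack([cv2.resize(w[150:420,200:440],(480,540)),cv2.resize(s[175:265,320:410][:, :],(320,320))[[min(i,319) for i in range(540)]]])
cv2.imwrite('pics/p1.png',c[:,:,::-1])
E
```

```text
[544.64568374  15.15684692  81.35859596] [ 0.41060789  0.66414469 -0.13625701] [ 3.12939233e+00  2.75893373e-01 -1.34302545e-04]
```

View pics/p1.png

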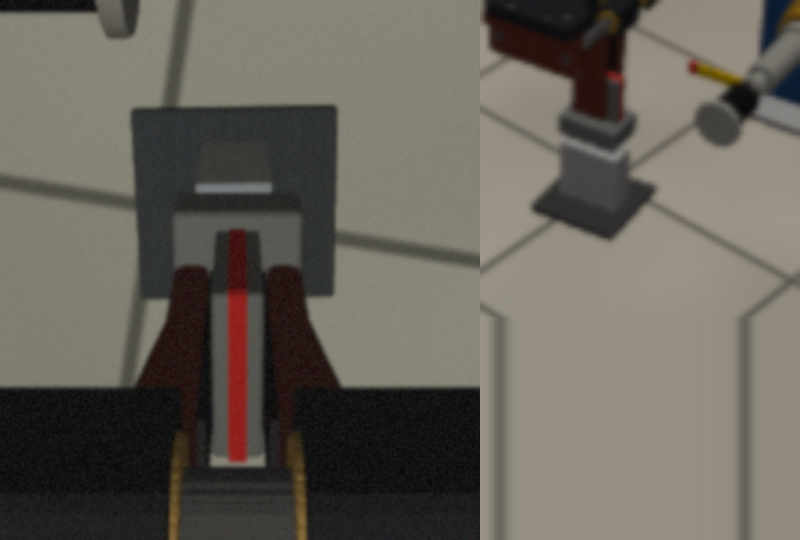

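The marker hovers about 10 mm above the post top, centred to about 1 mm (column 237 against 233). I'll lower it.

Call:
move_arm([
  [[0,0,0.15],0,1],
  [[0,0,0.1],0,1],
  [[0,0,0.08],0,1],
  [[0,0,0.06],0,1],
  [[0,0,0],0,1],
  [[0,0,0],0,1],
])

```text
t: 11.85
ee_pos: [544.5, 15.5, 71.3]
orientation: [-3.129, -0.276, 0.0]
ft_force: [0.1, -0.0, -0.6]
width: 10.0
grasp_force: 30.0
```

Call:
move_arm([
  [[0,0,0.03],0,1],
  [[0,0,0],0,1],
  [[0,0,0],0,1],
])

```text
t: 12.1
ee_pos: [544.6, 15.5, 71.1]
orientation: [3.129, 0.276, 0.0]
ft_force: [-2.2, -0.0, 5.4]
width: 9.3
grasp_force: 30.0
```

Contact at 71.1 mm (5 N upward). I'll open, wait, and lift straight up.

Call:
move_arm([
  [[0,0,0],0,0.9],
  [[0,0,0],0,0.8],
  [[0,0,0],0,0.6],
  [[0,0,0],0,0.6],
  [[0,0,0],0,0.6],
  [[0,0,0],0,0.6],
  [[0,0,0],0,0.6],
  [[0,0,0],0,0.6],
  [[0,0,-0.3],0,0.6],
  [[0,0,-0.5],0,0.6],
  [[0,0,-0.8],0,0.6],
  [[0,0,-0.9],0,0.6],
  [[0,0,-0.9],0,0.6],
  [[0,0,0],0,0.6],
  [[0,0,0],0,0.6],
])

```text
t: 13.35
ee_pos: [545.5, 15.5, 157.3]
orientation: [3.129, 0.276, 0.005]
ft_force: [0.8, -1.1, -0.1]
width: 34.9
grasp_force: 0.0
```

```bash
python3 - <<'E'
from h import *
d=cam('wrist'); im=d['image']; o=ctrl.get_obs(); print(o['ee_pos'],o['width'])
cv2.imwrite('pics/w3.png',im[:,:,::-1]); a=im.astype(int)
r=(a[...,0]>105)&(a[...,0]>2*a[...,1])&(a[...,0]>2*a[...,2])
n,l,st,c=cv2.connectedComponentsWithStats(r.astype(np.uint8))
for i in range(1,n):
    if st[i,4]>20:
        v,u=np.nonzero(l==i); q=cv2.minAreaRect(pix2plane(d,np.c_[u,v],100)[:,:2].astype(np.float32)); print(st[i],c[i],'at z100',q)
E
```

```text
[544.50827536  15.45111837 156.05285421] 35.08853537017711
[198 198   5  11  55] [200. 203.] at z100 ((569.7286987304688, 87.68416595458984), (5.981930255889893, 2.2761940956115723), 5.176003456115723)
[315 234   6  58 301] [317.87043189 262.74086379] at z100 ((545.57568359375, 15.709409713745117), (36.01405715942383, 3.0093345642089844), 10.113232612609863)
```

View pics/w3.png

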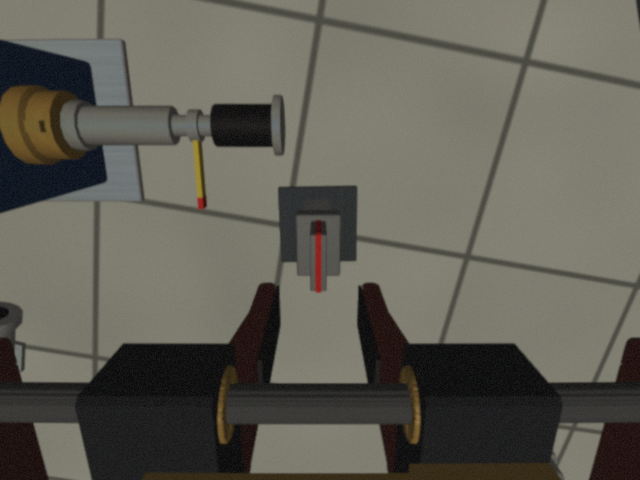

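The marker stands centred at (318,262). The tip is at (200,203) and the black knob at columns 212-272, row 125.

```bash
python3 - <<'E'
from h import *
d=cam('wrist'); o=ctrl.get_obs(); A=R.from_rotvec(o['orientation']).as_matrix()[:2,:2]
tip=pix2plane(d,[200,203],88)[0,:2]; k=pix2plane(d,[[212,125],[272,124.5]],88)[:,:2]; r=pix2plane(d,[[90,126.5],[268,124]],85)[:,:2]
e=r[0]-r[1]; print('rod ang',np.degrees(np.arctan2(e[1],e[0])))
mk=np.array([545.5,15.7])
a=np.radians(100.3); ux=np.array([np.cos(a),np.sin(a)]); uy=np.array([-ux[1],ux[0]])
print('tip',tip,'knob',k,k.mean(0)); print('knob->tip in port axes',(tip-k.mean(0))@ux,(tip-k.mean(0))@uy,'tip->marker',(mk-tip)@ux,(mk-tip)@uy)
kc=(k.mean(0)+tip-28*ux-48*uy)/2
print('kc',kc,'tool ang',np.degrees(np.arctan2(A[1],A[0])),'delta tool',A.T@(kc-o['ee_pos'][:2]))
E
```

```text
rod ang 100.64041698191295
tip [565.89618979  90.49480295] knob [[611.70348067  87.82062132]
 [617.80719548  54.58888304]] [614.75533808  71.20475218]
knob->tip in port axes 27.715316275747345 44.622681160854 tip->marker -69.94260362336144 33.44098241200219
kc [616.44223586  71.3666402 ] tool ang [ 10.08423314 -79.91577109] delta tool [ 81.14474915 -42.36456833]
```

Call:
move_arm([
  [[0,0,0],-0.95,0.4],
  [[0,0,0],-0.95,0.4],
  [[0,0,0],-0.95,0.4],
  [[0,0,0],-0.95,0.4],
  [[0,0,0],-0.95,0.4],
  [[0,0,0],-0.95,0.4],
  [[0,0,0],-0.95,0.4],
  [[0,0,0],-0.95,0.4],
  [[0,0,0],-0.95,0.4],
  [[0,0,0],-0.95,0.4],
  [[0,0,0],-0.95,0.4],
  [[0,0,0],-0.95,0.4],
  [[0,0,0],-0.95,0.4],
  [[0,0,0],-0.95,0.4],
  [[0,0,0],-0.95,0.4],
  [[0,0,0],-0.95,0.4],
  [[0,0,0],-0.95,0.4],
  [[0,0,0],-0.95,0.4],
  [[0,0,0],-0.95,0.4],
  [[0,0,0],0,0.4],
])

```text
t: 15.12
ee_pos: [543.5, 15.4, 154.3]
orientation: [-2.008, -2.414, 0.003]
ft_force: [0.7, 0.3, -0.4]
width: 52.4
grasp_force: 0.0
```

Call:
move_arm([
  [[0.42,0.8,0],0,0.4],
  [[0.42,0.8,0],0,0.4],
  [[0.42,0.8,0],0,0.4],
  [[0.42,0.8,0],0,0.4],
  [[0,0,0],0,0.4],
  [[0,0,0],0,0.4],
])

```text
t: 15.62
ee_pos: [615.4, 71.6, 154.4]
orientation: [-2.013, -2.411, 0.002]
ft_force: [0.4, -0.1, 0.1]
width: 52.6
grasp_force: 0.0
```

```bash
python3 - <<'E'
from h import *
d=cam('wrist'); o=ctrl.get_obs(); A=R.from_rotvec(o['orientation']).as_matrix()[:2,:2]
im=d['image']; cv2.imwrite('pics/w4.png',im[:,:,::-1])
print(o['ee_pos'],o['width'],'tool ang',np.degrees(np.arctan2(A[1],A[0])),'delta',A.T@(np.array([616,71.4])-o['ee_pos'][:2]))
E
```

```text
[614.57648285  71.0312339  154.462997  ] 52.249323926927644 tool ang [100.27425673  10.27426753] delta [0.10895433 1.46645988]
```

View pics/w4.png

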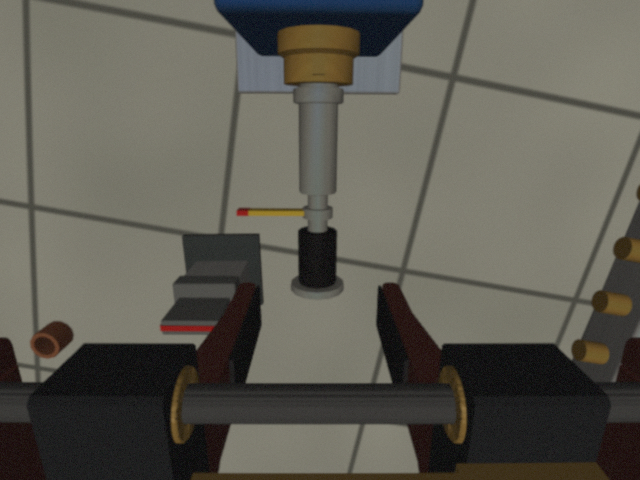

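The knob (318,257) is centred between the fingers and the rod is aligned. I'll descend and grip.

Call:
move_arm([
  [[0,0,0.8],0,0.4],
  [[0,0,0.8],0,0.4],
  [[0,0,0.8],0,0.4],
  [[0,0,0.7],0,0.4],
  [[0,0,0.44],0,0.4],
  [[0,0,0],0,0.4],
  [[0,0,0],0,0.7],
  [[0,0,0],0,1],
  [[0,0,0],0,1],
  [[0,0,0],0,1],
  [[0,0,0],0,1],
  [[0,0,0],0,1],
  [[0,0,0],0,1],
  [[0,0,0],0,1],
  [[0,0,0],0,1],
])

```text
t: 16.92
ee_pos: [614.8, 70.9, 67.9]
orientation: [-2.012, -2.412, 0.002]
ft_force: [-4.6, -2.0, 5.5]
width: 23.7
grasp_force: 30.0
```

Call:
move_arm([
  [[-0.2,0,0],0,1],
  [[-0.3,0,0],0,1],
  [[-0.3,0,0],0,1],
  [[-0.3,0,0],0,1],
  [[-0.3,0,0],0,1],
  [[-0.3,0,0],0,1],
  [[-0.3,0,0],0,1],
  [[-0.3,0,0],0,1],
  [[-0.3,0,0],0,1],
  [[-0.2,0,0],0,1],
  [[0,0,0],0,1],
  [[0,0,0],0,1],
  [[0,0,0],0,1],
])

```text
t: 18.0
ee_pos: [626.6, 3.4, 67.9]
orientation: [-2.011, -2.409, 0.001]
ft_force: [-7.2, 5.0, 7.5]
width: 22.8
grasp_force: 30.0
```

```bash
cat > m.py <<'E'
from h import *
import sys
o=ctrl.get_obs(); print(o['ee_pos'],o['width'],o['grasp_force'],o['ft_force'])
d=cam('wrist'); im=d['image']; a=im.astype(int); cv2.imwrite('pics/%s.png'%sys.argv[1],im[:,:,::-1])
r=(a[...,0]>50)&(a[...,0]>2*a[...,1])&(a[...,0]>2*a[...,2])
n,l,st,c=cv2.connectedComponentsWithStats(r.astype(np.uint8))
ux=np.array([np.cos(np.radians(100.3)),np.sin(np.radians(100.3))])
for i in range(1,n):
    if st[i,4]>20:
        for z in (85,89,100): p=pix2plane(d,c[i],z)[0,:2]; print(st[i],c[i].round(1),z,p.round(1),'along',round(p@ux,1))
E
python3 m.py w5
```

```text
[626.57114073   3.41767541  67.90614176] 22.81353049751852 29.995709359645844 [-7.21107585  4.98865791  7.51075787]
[  48  246  133   38 1305] [115.3 274.9] 85 [544.1  10.1] along -87.4
[  48  246  133   38 1305] [115.3 274.9] 89 [546.   12.1] along -85.8
[  48  246  133   38 1305] [115.3 274.9] 100 [551.3  17.6] along -81.3
[193 252  22  16 263] [202.4 259.5] 85 [577.8  22.9] along -80.8
[193 252  22  16 263] [202.4 259.5] 89 [578.8  24.5] along -79.4
[193 252  22  16 263] [202.4 259.5] 100 [581.5  29.1] along -75.4
```

View pics/w5.png

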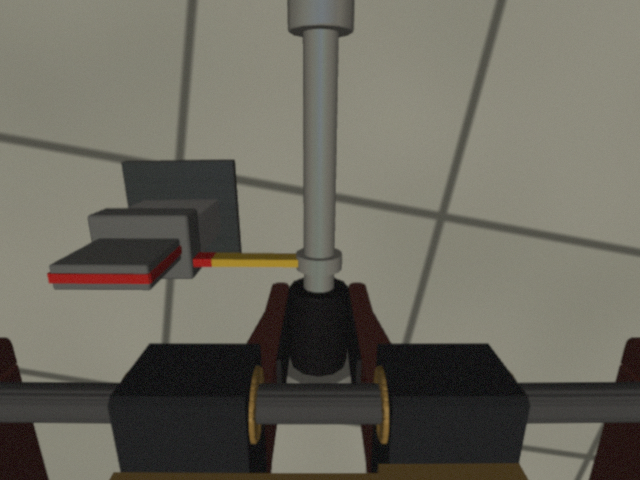

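```bash
python3 - <<'E'
from h import *
d=cam('wrist'); ux=np.array([np.cos(np.radians(100.3)),np.sin(np.radians(100.3))]); uy=np.array([-ux[1],ux[0]])
for uv,z in [([100,278.5],100),([150,278.5],100),([202,256.5],89),([202,260],85),([202,264],81)]:
    p=pix2plane(d,uv,z)[0,:2]; print(uv,z,p.round(1),(p@ux).round(1),(p@uy).round(1))
b=np.array([-82.2*ux+ -539.5*uy])
t=np.array([545.5,15.7])
for e in (-22,-18): print([proj(d,np.r_[t-e*uy*(-1) ,z]).round(1).tolist() for z in (66,85,100)])
E
```

```text
[100, 278.5] 100 [545.9  15.2] -82.7 -539.8
[150, 278.5] 100 [563.7  18.5] -82.6 -557.9
[202, 256.5] 89 [578.6  25.7] -78.1 -573.8
[202, 260] 85 [577.7  22.7] -81.0 -572.5
[202, 264] 81 [576.9  19.3] -84.2 -571.0
[[[189.8, 247.6]], [[174.6, 262.6]], [[159.9, 277.1]]]
[[[180.7, 247.5]], [[164.5, 262.5]], [[148.8, 277.1]]]
```

The pointer is about 1.5 mm short of the line (-81.0 against -82.5), so one small pull will finish it.

Call:
move_arm([
  [[-0.06,0,0],0,1],
  [[0,0,0],0,1],
  [[0,0,0],0,1],
  [[0,0,0],0,1],
  [[0,0,0],0,1],
  [[0,0,0],0,1],
  [[0,0,0],0,1],
  [[0,0,0],0,1],
  [[0,0,0],0,1],
  [[0,0,0],0,1],
  [[0,0,0],0,1],
  [[0,0,0],0,1],
])

```text
t: 19.1
ee_pos: [626.8, 2.1, 67.9]
orientation: [-2.01, -2.409, 0.001]
ft_force: [-7.1, 6.4, 7.4]
width: 23.1
grasp_force: 30.0
```

```bash
python3 m.py w6 | grep -v ' 89 '; python3 -c "
from h import *
print(ctrl.get_obs()['t'])
d=cam('top');print([b for b in cams.boxes_of('top','marker')][:1])"
```

```text
[626.80480756   2.14590418  67.91954427] 23.142364621619905 29.997164011001587 [-7.05421208  6.36562106  7.37407522]
[  47  244  134   37 1305] [114.1 271.4] 85 [543.8  10.2] along -87.2
[  47  244  134   37 1305] [114.1 271.4] 100 [551.   17.5] along -81.3
[192 252  23  16 257] [202.4 259.3] 85 [578.   21.6] along -82.1
[192 252  23  16 257] [202.4 259.3] 100 [581.7  27.8] along -76.6
19.15
[{'rect': [479.3, 256.2, 85.4, 34.2], 'p': 0.38}]
```

The pointer is now at -82.1 and the marker line at -82.5, and the rod is steady with a 30 N grip. I'm handing the job in.

```bash
python3 -c "
from workcell import ctrl
print(ctrl.close_job())"
```

```text
the job is handed in; nothing more can be done
None
```

I handed the job in, with no verdict returned: the marker stands let go on the post, under 1 mm off-centre and square to the rod, and the knob is held steady at about 30 N with the pointer about 0.5 mm from the red line.

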